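# Push the ink bottle in under the spring flap

### The arm

A 6-joint arm with a two-finger parallel gripper is mounted at the origin on a cart in front of the work surface, level with it; the furniture and walls round the work are solid. World frame = base frame: x ahead of the robot, y to its left, z up, the work surface at z = 0. Lengths are in m, angles in rad, forces in N, time in s.
With the tool pointing down it reaches from about 0.3 to 0.775 m from the base axis. Payload 14.6 kg.
Tool frame: the origin (TCP) lies at the very end of the fingers, on their centre line; the grasp point (between the pads) lies 19 mm behind it; z points along the fingers, y is the line along which they close (so a half turn about z gives the same grasp; the last joint's range is limited). The gripper opens to 94 mm and grips with 3 to 60 N. Pads are 16 mm wide; open, the fingers measure 119 mm over their backs; the gripper's body (75 mm by 177 mm) begins 78 mm behind the grasp point.
Start: joints at [-1.392, 0.3, 1.521, -0, 1.321, -0.067], TCP at [0.134, -0.533, 0.178] pointing down, gripper open.
Joint ranges: [-3.03, 3.03], [-0.79, 2.21], [0.23, 2.52], [-1.04, 4.18], [0, 3.07], [-2.55, 2.55]. Speed limits (rad/s): [2.22, 2.22, 2.57, 3.14, 3.14, 3.14].

### API

Orientations are given as [roll, pitch, yaw] about the fixed x, y, z axes, in that order (R = Rz(yaw) Ry(pitch) Rx(roll)).
In Python, from station import ctrl gives the robot as it stands.
- The arm moves only by the tool move_arm, never from a script. Its argument "increments" is a list of rows, each a list of 7 numbers: the opening, from 0 (shut) to 1 (fully open), then the shift along the tool's x, y, z in units of 50 mm (1.0 is 50 mm), then the turn, a rotation vector about the tool's x, y, z in rad. In form: [[claw, tx, ty, tz, rx, ry, rz], ...]. A call has 1 to 20 rows; each row shifts and turns the commanded pose from where the row before left it, along the tool's axes as they then stand; what a row does not reach is not made up. A row lasts 1/10 s, in which the tool goes at most 50 mm and 8.59 degrees, less where a joint would pass 70% of its speed; a pose out of reach is approached as far as the arm can. A call is refused whole if a number of a shift passes 1 or a number of a turn 0.15, either way. A call with a gripper value outside its range is refused whole. The fingers move at their own pace and stop on an object; "force" is the grip in N (left out, the last holds). Time passes only in rows, so rows that do not move let the fingers close. It gives the time, the measured TCP pose, the force, the opening and the grip force at its end, in the units of the state.
- ctrl.get_obs(): the state, without advancing time (a new reading comes with each control period).
- ctrl.camera(name): name is "side" or "top"; returns a dict with "color" (420x560x3 uint8, blue, green, red), "K" (3x3 intrinsics, pixels), "pose" (4x4, takes a point from camera to world coordinates). Camera axes: x right, y down, z forward; pixel columns grow to the right and rows downward; lengths in m; the calibration is good to about 2 mm. A picture is of the moment at which its call begins. There is no depth.
- ctrl.hand_in(): hands the job in; it is judged then, once.
Trained networks look in a picture, given as the dict that the camera call returned (one of the last four; its "shot" number tells which), for a name from the list of things; names that differ only in an ending like _2 or _b are one class to them, and where a whole thing is asked for, a point or a joint stands for the part that bears it (a point fixed in the world has none). Each returns a list of dicts, best first, with "conf" (0 to 1); they miss things now and then, are a little off and sometimes report something else, mostly with a low value. They report only what shows in the picture. A call takes as long as a camera call. They do not tell look-alikes from the thing itself.
- ctrl.cut_out(name, picture): "mask" (420x560 bool, what is visible of it) and "centre" ([row, column] in pixels, amid what is visible of it).
The state is a dict: "time_s": time; "qpos": joint angles; "joint_vel": joint speeds; "tau": joint torques, N m; "ee_pos": TCP position; "eef_rot": TCP orientation; "force": force on the tool from outside, world axes, zero at the start; "moment": the same for the moment, N m; "grip_width": finger opening in m; "grip_force": force on a finger pad.
Only numpy, scipy, OpenCV 4.12 (cv2) and the standard library are available. Lean on these libraries where they do the work, as an engineer would, in place of code of your own. Each camera call takes 0.05 s, during which the arm holds its last target. There are 200 camera calls.

### The job

Put the amber ink bottle away in the ink bay by pushing only: with one fingertip press the long red-topped bar down and hold it there, so that the small spring flap stands open, while the other fingertip pushes the bottle along its lane until it is wholly past the flap. Then back off and let the bar come up, so that the flap drops fully shut behind the bottle. Do not lift the bottle off its lane, keep it lying flat, and leave the jar, the eraser and the black cap beside the bay where they are.

Things in the scene. Friction and masses are not known exactly. Their poses are not given: they have to be found in the camera images.
- bay: Ink bay, fixed on the desk, 315 x 124 mm, plywood base 8 mm thick from x -190 to 125 mm. Origin: desk level, lane's centre line, plane of the shut flap. x points along the lane into the bay (push direction, away from robot), y to its left, z up; all mm below are in this frame. Rails beside the lane: inner faces y = +-20, tops z = 13.
- bay_mouth (a point): Front of the white covered bay: lane centre on the floor, at x = 32, z = 8 mm. From here to the back wall at x = 119 mm it is roofed (roof top z = 51 mm, sides y = +-29 mm); before it the lane is open from above except for the flap.
- flap_plate (a point): Centre of the red flap plate, 4 mm thick in x. Shut: it hangs across the lane at x = -2 to 2, y = -14 to 6 mm, lower edge z = 18; its arm's top is z = 38.5. It swings up and to the right; the bottle cannot push it open. While it is open a fingertip at y = 0 to 15 mm can follow the bottle through the flap's plane; back that finger out before the flap shuts.
- flap (a joint): Turn of flap and press bar, one bent part, about a rod along x at y = -42, z = 14 mm: 0 shut, 0.87 rad fully open (stop, bar level). A spring shuts it. From 0.65 on the bottle passes under the flap and the lane is clear from above for y over -5 mm. Fully open, the flap's arm reaches out to y = -51 mm at x = -4 to 4.
- bar_mid (a point): Middle of the press bar's red top, 40 mm from the rod. Flat strip 3 mm thick, x = -181 to 24 mm, 10 to 58 mm from the rod, outer edge rolled. Shut: slopes up to the right at 50 degrees, outer edge y = -79, z = 58. Pressed down at y = -60 to -77 (2 to 6 N) it turns level, top z = 15.5: a tip resting there is above the rails, low enough to push the bottle, and may slide along it.
- ink_bottle: Amber ink bottle lying flat on the lane, 82 mm long, 33 wide, 24 high, about 70 g. Origin: centre of its underside. Long axis is its y: tapered cap at -y, pointing into the bay; flat bottom end at +y, 41 mm from the origin, facing the robot. Starts with its origin 70 to 100 mm before the flap; it is past the flap when its origin is over 44 mm beyond the flap's plane.
- blue_jar: Small open blue paint jar, 43 mm across, 64 mm high, loose on the desk left of the lane; origin at the centre of its underside. Leave alone.
- rubber_block: Eraser in a blue sleeve, 22 x 52 x 13 mm, loose on the desk right of the press bar; origin at the centre of its underside. Leave alone.
- black_cap: Black jar cap, 68 mm across, 20 mm high, loose on the desk right of the covered bay; origin at the centre of its underside. Leave alone.
There are look-alikes about, which are no part of the job. There is more than one size of the ink_bottle; the one meant has the size given above.

How it is judged:
By the outcome, as a careful person would: the job done as asked, in the order asked, and still so for the second after the job is handed in, with the robot touching nothing.
It also fails if it takes over 51 s, if anything falls off the work surface, if the arm or the gripper's body presses on something with over 40 N, if the wrist force passes 120 N, or if a joint passes its speed limit or range.

## Working session

There is one attempt and no reset: what is moved stays moved. The work goes in short steps, Python scripts to look and compute and a tool call to move; the robot and the scene stay as the last step left them, time stands still between calls to the robot, and variables do not carry over. Pictures are saved under pics/ and viewed, at most 10 in all, crops included, and the job is handed in when it is done.

Besides the shell and the picture viewer there is one more tool, called after "Request:" by a JSON object that holds its "op" and its "data", one argument or row to a line. move_arm: Moves the arm, as the interface text tells. Its arguments: {"type":"object","properties":{"increments":{"type":"array","items":{"type":"array","items":{"type":"number"}}},"force":{"type":"number"}},"required":["increments"]}

```bash
mkdir -p pics; cat > h.py <<'E'
import numpy as np, cv2
from station import ctrl
def pix2world(p,c,z):
    K=np.array(c["K"]);T=np.array(c["pose"])
    d=T[:3,:3]@np.linalg.inv(K)@np.array([p[0],p[1],1.]);o=T[:3,3]
    return o+d*(z-o[2])/d[2]
def proj(P,c):
    K=np.array(c["K"]);T=np.array(c["pose"])
    q=(np.atleast_2d(P)-T[:3,3])@T[:3,:3]; q=q@K.T
    return q[:,:2]/q[:,2:]
E
python3 - <<'E'
from h import *
for n in("top","side"):
    c=ctrl.camera(n); cv2.imwrite(f"pics/{n}0.png",c["color"])
    print(n,np.round(c["pose"],3).tolist(),np.round(c["K"],1).tolist())
    for k in("bay","ink_bottle","flap","blue_jar","rubber_block","black_cap"):
        for r in ctrl.cut_out(k,c)[:3]:
            m=r["mask"].astype(np.uint8);ct=r["centre"]
            print(k,round(r["conf"],2),np.round(ct),m.sum(),cv2.minAreaRect(cv2.findNonZero(m)),np.round(pix2world(ct[::-1],c,0.015),3))
E
```

```text
top [[-0.002, -0.988, 0.154, 0.495], [-1.0, -0.0, -0.017, 0.078], [0.017, -0.154, -0.988, 0.88], [0.0, 0.0, 0.0, 1.0]] [[486.1, 0.0, 271.3], [0.0, 486.1, 215.7], [0.0, 0.0, 1.0]]
bay 0.64 [244. 290.] 11675 ((288.0906677246094, 246.62644958496094), (71.47348022460938, 181.65432739257812), 19.358993530273438) [0.578 0.03  0.015]
ink_bottle 0.75 [264. 262.] 681 ((262.4655456542969, 261.0862121582031), (20.24079132080078, 47.35231018066406), 21.801410675048828) [0.543 0.079 0.015]
ink_bottle 0.52 [254. 151.] 300 ((146.60000610351562, 248.30001831054688), (31.752164840698242, 12.521980285644531), 26.56505012512207) [0.562 0.276 0.015]
flap 0.61 [274. 294.] 3075 ((282.70001220703125, 273.9000244140625), (49.9639892578125, 122.69637298583984), 18.434947967529297) [0.526 0.024 0.015]
blue_jar 0.58 [225. 201.] 605 ((202.50003051757812, 225.50003051757812), (28.284271240234375, 25.45584487915039), 45.0) [0.613 0.188 0.015]
rubber_block 0.62 [287. 348.] 360 ((345.4455261230469, 287.0445556640625), (29.751611709594727, 12.338460922241211), 5.710593223571777) [ 0.502 -0.072  0.015]
black_cap 0.85
[... 883 characters left out ...]
8321151733398), 7.765166282653809) [ 0.604 -0.097  0.015]
flap 0.64 [220. 350.] 2316 ((347.33233642578125, 223.6869354248047), (90.26254272460938, 38.022483825683594), 29.357751846313477) [0.524 0.002 0.015]
blue_jar 0.7 [250. 274.] 729 ((277.5, 250.0), (36.0, 21.0), 90.0) [0.624 0.167 0.015]
rubber_block 0.61 [249. 276.] 740 ((278.0, 250.0), (36.0, 22.0), 90.0) [0.622 0.163 0.015]
rubber_block 0.44 [208. 370.] 126 ((371.00006103515625, 207.50003051757812), (10.30746841430664, 13.274770736694336), 38.65980911254883) [ 0.499 -0.067  0.015]
black_cap 0.61 [187. 332.] 329 ((330.51885986328125, 186.9339599609375), (27.88419532775879, 15.24702262878418), 15.945394515991211) [ 0.612 -0.107  0.015]
```

View pics/top0.png

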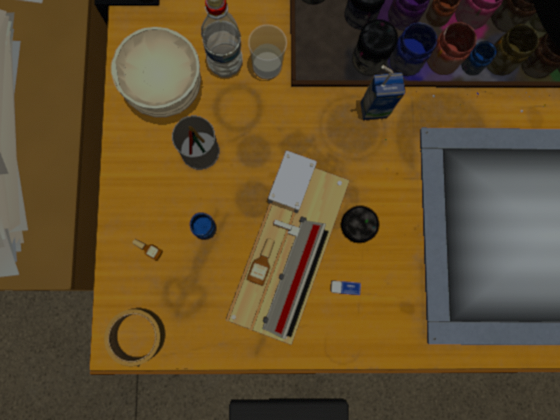

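View pics/side0.png

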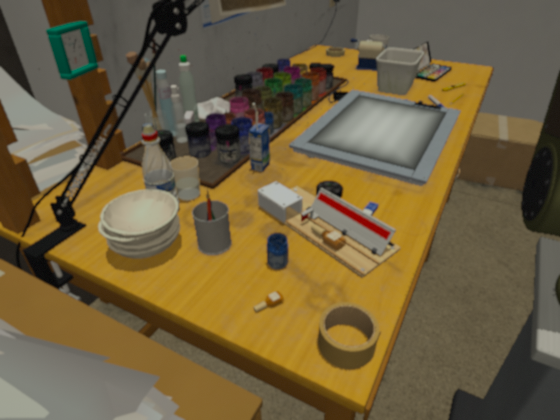

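The top view shows the bay running from about (262,330) to (315,160), with the bottle at (262,264), the jar at (202,225), the eraser at (346,288) and the cap at (360,224). The smaller bottle at (148,248) is a look-alike. Next I'll enlarge the bay to fit its pose.

```bash
python3 - <<'E'
from h import *
im=cv2.imread("pics/top0.png")[140:350,215:375]
im=cv2.convertScaleAbs(cv2.resize(im,None,fx=2.857*1.3,fy=2.857,interpolation=cv2.INTER_CUBIC) if 0 else cv2.resize(im,None,fx=2.85,fy=2.85,interpolation=cv2.INTER_CUBIC),alpha=1.4)
cv2.imwrite("pics/topc.png",im)
im=cv2.imread("pics/side0.png")[165:285,240:410]
cv2.imwrite("pics/sidec.png",cv2.convertScaleAbs(cv2.resize(im,None,fx=4.5,fy=4.5,interpolation=cv2.INTER_CUBIC),alpha=1.3))
E
```

```text
(no output)
```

View pics/topc.png

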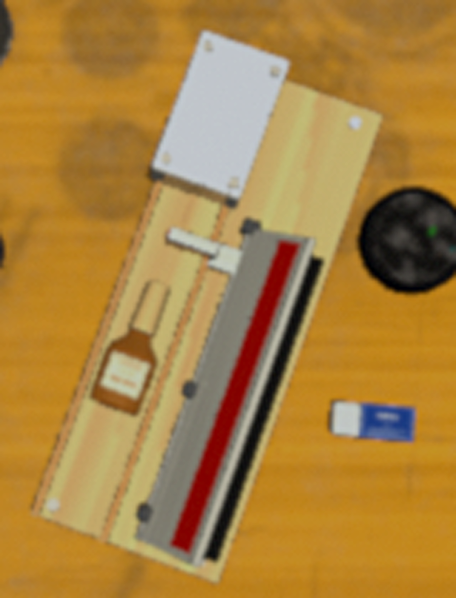

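View pics/sidec.png

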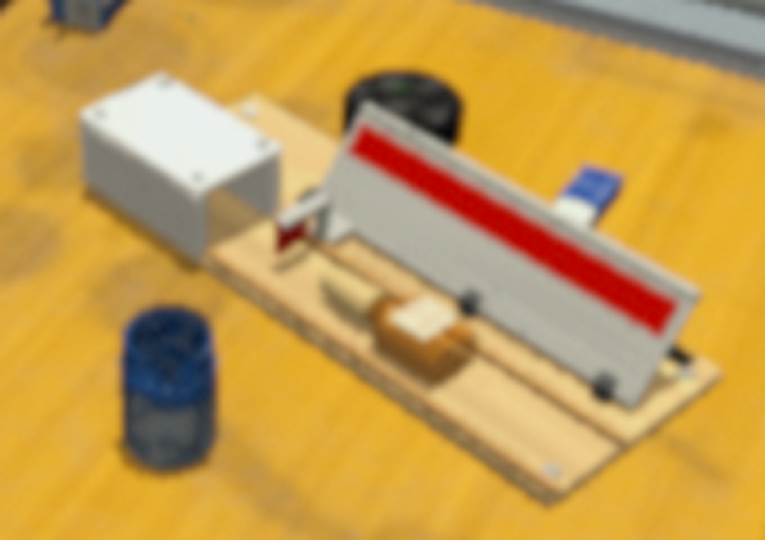

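The crops show the roof corners, base corners and bar ends clearly, so I can fit the bay pose from them.

```bash
cat >> h.py <<'E'
def bay2w(P,p):
    P=np.atleast_2d(P)/1000.;c,s=np.cos(p[2]),np.sin(p[2])
    return P@np.array([[c,-s,0],[s,c,0],[0,0,1]]).T+[p[0],p[1],0]
E
python3 - <<'E'
from h import *
from scipy.optimize import least_squares
ct=ctrl.camera("top");cs=ctrl.camera("side")
def pts(q):
    yl,xb=q
    t=[(xb,29,51),(xb,-29,51),(32,-29,51),(32,29,51),(-190,yl,8),(-190,yl-124,8),(125,yl-124,8),(24,-79,58),(-181,-79,58)]
    s=[(32,29,51),(32,-29,51),(xb,29,51),(xb,-29,51),(-190,yl,8),(-190,yl-124,8),(24,-79,58),(-181,-79,58)]
    return t,s
T=np.array([(203,30),(290,62),(235,198),(152,168),(33,513),(218,580),(382,115),(315,240),(200,563)])/2.85+[215,140]
S=np.array([(200,190),(280,152),(80,113),(160,73),(548,500),(720,372),(365,103),(697,293)])/4.5+[240,165]
def f(v):
    t,s=pts(v[3:5])
    return np.r_[(proj(bay2w(t,v),ct)-T).ravel(),(proj(bay2w(s,v),cs)-S+v[5:7]).ravel()]
r=least_squares(f,[0.56,0.05,-0.35,25,122,0,0],loss="soft_l1")
v=r.x;print(np.round(v,4));print(np.round(f(v).reshape(-1,2),1).tolist())
np.save("bay.npy",v)
def w2bay(w):
    c,s_=np.cos(v[2]),np.sin(v[2]);d=(np.array(w[:2])-v[:2])*1000;return np.round([c*d[0]+s_*d[1],-s_*d[0]+c*d[1]],1)
for p in[(92,400),(137,415),(102,345),(155,355),(150,280),(170,285)]:
    print(p,w2bay(pix2world(np.array(p)/2.85+[215,140],ct,0.024)))
for p in[(430,385),(375,350),(475,345)]:print("side",p,w2bay(pix2world(np.array(p)/4.5+[240,165],cs,0.010)))
print("targets finger frame: mid y=-31.5")
for x in(-165,6):print(x,bay2w([x,-31.5,15.5],v))
o=ctrl.get_obs();print(o["ee_pos"],o["eef_rot"],o["grip_width"],o["force"],o["time_s"])
E
```

```text
[ 6.149000e-01  5.310000e-02 -3.537000e-01  2.696760e+01  1.235699e+02
  2.270000e-02  5.900000e-01]
[[-0.3, -0.0], [0.1, -0.1], [2.0, 0.2], [-0.3, -0.7], [-1.4, -0.1], [0.2, 1.3], [0.3, -0.8], [0.1, -0.9], [-0.2, 1.4], [-1.0, 0.3], [0.4, -1.3], [-0.7, 0.2], [0.5, 0.3], [-0.0, -0.0], [0.3, -0.3], [-0.3, 0.4], [0.5, 0.0]]
(92, 400) [-112.4   14.2]
(137, 415) [-111.5  -14.8]
(102, 345) [-78.8  20.2]
(155, 355) [-73.3 -12.6]
(150, 280) [-30.8   6.4]
(170, 285) [-29.5  -6.4]
side (430, 385) [-110.4   13.3]
side (375, 350) [-77.1  14.3]
side (475, 345) [-105.5  -23. ]
targets finger frame: mid y=-31.5
-165 [[0.44916684 0.08069794 0.0155    ]]
6 [[0.60958419 0.0214757  0.0155    ]]
[ 0.13381267 -0.53344414  0.17803989] [-3.14153724e+00  1.76299300e-05  2.45754633e-01] 0.09404500452074731 [ 0.78672725 -0.69303609  0.20166158] 0.8
```

Request:
{"op": "move_arm", "data": {
  "increments": [
    [0.69,0,0,0,0,0,0.15],
    [0.69,0,0,0,0,0,0.15],
    [0.69,0,0,0,0,0,0.15],
    [0.69,0,0,0,0,0,0.15],
    [0.69,0.135,-0.856,0,0,0,0],
    [0.69,0.135,-0.856,0,0,0,0],
    [0.69,0.135,-0.856,0,0,0,0],
    [0.69,0.135,-0.856,0,0,0,0],
    [0.69,0.135,-0.856,0,0,0,0],
    [0.69,0.135,-0.856,0,0,0,0],
    [0.69,0.135,-0.856,0,0,0,0],
    [0.69,0.135,-0.856,0,0,0,0],
    [0.69,0.135,-0.856,0,0,0,0],
    [0.69,0.135,-0.856,0,0,0,0],
    [0.69,0.135,-0.856,0,0,0,0],
    [0.69,0.135,-0.856,0,0,0,0],
    [0.69,0.135,-0.856,0,0,0,0],
    [0.69,0.135,-0.856,0,0,0,0],
    [0.69,0.135,-0.856,0,0,0,0],
    [0.69,0.135,-0.856,0,0,0,0]
  ]
}}

```text
time_s: 2.8
ee_pos: [0.4733, 0.0733, 0.1782]
eef_rot: [-3.141, -0.0, -0.354]
force: [1.0, -1.6, 0.7]
grip_width: 0.0651
grip_force: 0.0
```

Request:
{"op": "move_arm", "data": {
  "increments": [
    [0.69,0,0,0.4,0,0,0],
    [0.69,0,0,0.5,0,0,0],
    [0.69,0,0,0.5,0,0,0],
    [0.69,0,0,0.5,0,0,0],
    [0.69,0,0,0.2,0,0,0],
    [0.69,0,0,0,0,0,0]
  ]
}}

```text
time_s: 3.4
ee_pos: [0.4721, 0.0713, 0.0723]
eef_rot: [3.141, 0.002, -0.354]
force: [0.3, -0.6, -0.1]
grip_width: 0.0647
grip_force: 0.0
```

```bash
cat >> h.py <<'E'
def look(name):
    a=ctrl.camera("top")["color"][140:350,215:375];b=ctrl.camera("side")["color"][165:285,240:410]
    a=cv2.resize(a,(320,420),interpolation=3);b=cv2.resize(b,(476,336),interpolation=3)
    o=np.zeros((420,796,3),np.uint8);o[:,:320]=a;o[:336,320:]=b
    cv2.imwrite(name,cv2.convertScaleAbs(o,alpha=1.3))
    v=np.load("bay.npy");s=ctrl.get_obs();c,q=np.cos(v[2]),np.sin(v[2]);d=(np.array(s["ee_pos"][:2])-v[:2])*1000
    print("bay xy",np.round([c*d[0]+q*d[1],-q*d[0]+c*d[1]],1),np.round(s["ee_pos"],4),np.round(s["force"],1),s["time_s"])
E
python3 -c "
from h import *
look('pics/a.png')"
```

```text
bay xy [-139.2  -31.9] [0.4732 0.0714 0.074 ] [-0.1  0.4  0.1] 3.5
```

View pics/a.png

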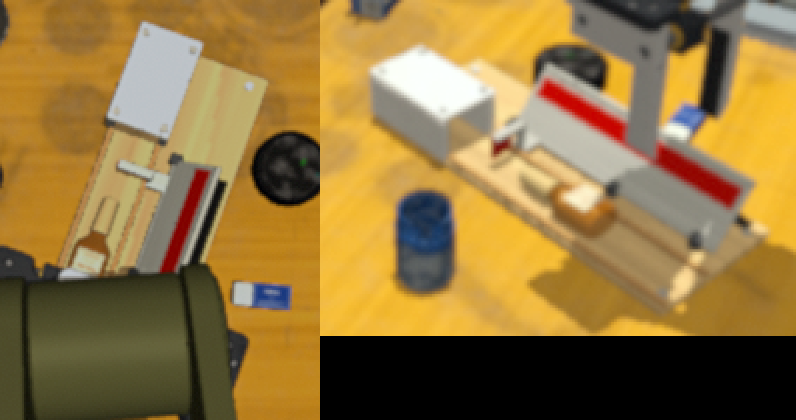

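The fingers straddle correctly: the left finger is over the lane behind the bottle and the right one is over the bar. I'll press down now.

Request:
{"op": "move_arm", "data": {
  "increments": [
    [0.69,0,0,0.2,0,0,0],
    [0.69,0,0,0.2,0,0,0],
    [0.69,0,0,0.2,0,0,0],
    [0.69,0,0,0.2,0,0,0],
    [0.69,0,0,0.16,0,0,0],
    [0.69,0,0,0.1,0,0,0],
    [0.69,0,0,0.06,0,0,0],
    [0.69,0,0,0,0,0,0],
    [0.69,0,0,0,0,0,0]
  ]
}}

```text
time_s: 4.4
ee_pos: [0.4728, 0.0717, 0.0172]
eef_rot: [-3.141, -0.0, -0.354]
force: [0.6, 4.1, -3.0]
grip_width: 0.0646
grip_force: 2.0
```

```bash
python3 -c "
from h import *
look('pics/b.png')"
```

```text
bay xy [-139.7  -31.8] [0.4728 0.0716 0.0172] [ 0.9  4.2 -3.2] 4.5
```

View pics/b.png

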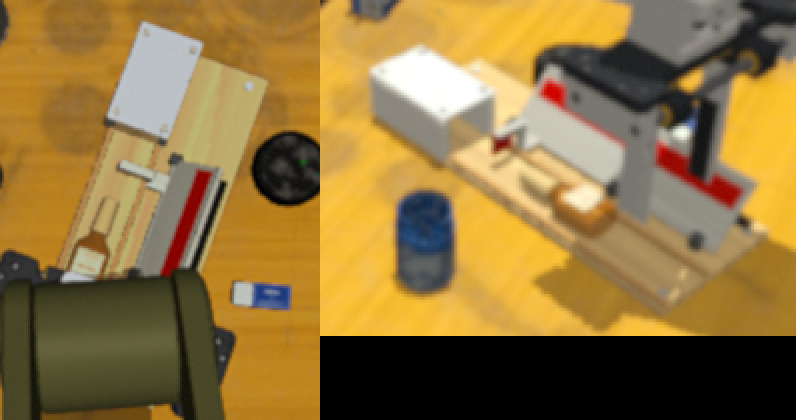

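The bar has not gone down: the right finger seems to have passed outside its edge, since the bar hides the finger's lower part. I'll check the geometry.

```bash
python3 - <<'E'
from h import *
v=np.load("bay.npy");c=ctrl.camera("side")
S=lambda P:np.round((proj(bay2w(P,v),c)-[240,165])*2.8+[320,0]).tolist()
print("bar edge x24,-140,-181",S([(24,-79,58),(-140,-79,58),(-181,-79,58)]))
print("bar level edge",S([(24,-100,14),(-181,-100,14)]))
print("R inner tips",S([(-132,-64,17),(-148,-64,17),(-132,-64,60)]))
print("L tip",S([(-132,1,17),(-148,13,17),(-132,13,17),(-132,13,80)]))
print(c["pose"][:3,3]); o=ctrl.get_obs();print(o["force"],o["moment"],o["grip_force"],o["qpos"],o["tau"])
im=cv2.resize(c["color"][170:270,330:420],(720,600),interpolation=2) if 0 else cv2.resize(c["color"][165:265,330:430],(600,600),interpolation=2)
cv2.imwrite("pics/c.png",cv2.convertScaleAbs(im,alpha=1.4))
E
```

```text
bar edge x24,-140,-181 [[546.0, 64.0], [708.0, 154.0], [755.0, 181.0]]
bar level edge [[561.0, 98.0], [762.0, 215.0]]
R inner tips [[680.0, 201.0], [697.0, 211.0], [687.0, 156.0]]
L tip [[622.0, 240.0], [628.0, 259.0], [611.0, 247.0], [619.0, 178.0]]
[0.32122895 0.69470991 0.5594702 ]
[ 2.18534837  4.61774274 -3.62869213] [ 0.96466621 -0.30463877 -0.01090744] 2.1608886122703552 [7.34849008e-02 3.51205857e-01 1.87230211e+00 4.17747230e-04
 9.17703701e-01 1.99821480e+00] [-1.86243352e+00 -4.96601415e+01 -2.77565986e+01 -9.59467292e-01
  4.24803039e-01 -8.31510377e-03]
```

View pics/c.png

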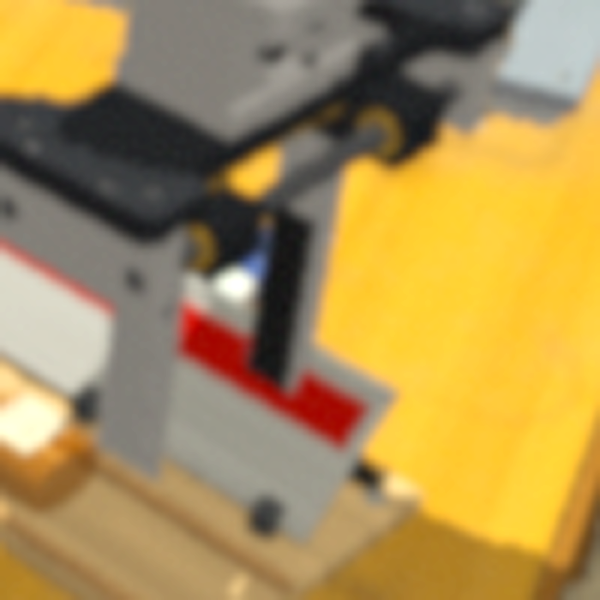

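The bar is half pressed: its far corner has moved, and the right fingertip rests on the red strip. The open fingertips sit about 15 mm higher than the TCP reading, so I'll continue down and watch the force.

Request:
{"op": "move_arm", "data": {
  "increments": [
    [0.69,0,0,0.08,0,0,0],
    [0.69,0,0,0.08,0,0,0],
    [0.69,0,0,0.04,0,0,0],
    [0.69,0,0,0,0,0,0]
  ]
}}

```text
time_s: 4.95
ee_pos: [0.4726, 0.0712, 0.0068]
eef_rot: [3.141, 0.0, -0.354]
force: [0.8, 0.6, 1.4]
grip_width: 0.0646
grip_force: 1.0
```

```bash
python3 -c "
from h import *
look('pics/d.png')"
```

```text
bay xy [-139.7  -32.1] [0.4727 0.0714 0.007 ] [1.2 1.7 1.5] 5.05
```

View pics/d.png

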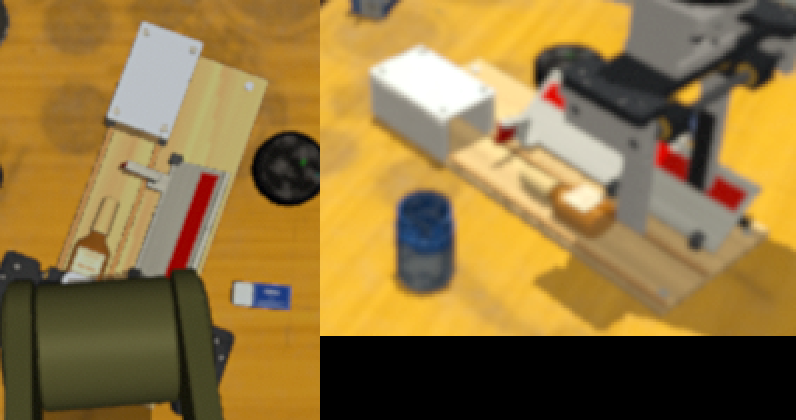

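The bar is lower and the flap is starting to lift. I'll measure the bar's angle numerically from the red strip.

```bash
cat >> h.py <<'E'
def redmask(im):
    b,g,r=[im[...,i].astype(int) for i in range(3)]
    m=((r>70)&(g<0.4*r)&(b<0.4*r)).astype(np.uint8)
    return m
def angle(c,im=None):
    v=np.load("bay.npy");m=redmask(c["color"] if im is None else im)
    best=[]
    m[:140]=0;m[350:]=0
    u=np.argwhere(m)[:,::-1]
    ph=np.deg2rad(np.arange(-6,60,1.));out=[]
    L=[proj(bay2w([(x,-42-40*np.cos(p)-3*np.sin(p)*0,14+40*np.sin(p)) for x in(-178,20)],v),c) for p in ph]
    a0=np.array(L).reshape(-1,2); lo=a0.min(0)-6;hi=a0.max(0)+6
    u=u[((u>lo)&(u<hi)).all(1)]
    for a,b in L:
        d=(b-a)/np.linalg.norm(b-a);s=(u-a)@d;w=(u-a)@np.array([-d[1],d[0]])
        k=(np.abs(w)<25); out.append(np.median(w[k]))
    i=np.argmin(np.abs(out));return round(np.rad2deg(ph[i]),1),round(out[i],2),len(u)
def st():
    t,s=ctrl.camera("top"),ctrl.camera("side");o=ctrl.get_obs()
    v=np.load("bay.npy");c,q=np.cos(v[2]),np.sin(v[2]);d=(np.array(o["ee_pos"][:2])-v[:2])*1000
    print("bar deg",angle(t),angle(s),"bay",np.round([c*d[0]+q*d[1],-q*d[0]+c*d[1]],1),"z",round(o["ee_pos"][2],4),np.round(o["force"],1),o["time_s"])
    for n,k in(("top",t),("side",s)):
        r=[x for x in ctrl.cut_out("ink_bottle",k)]
        for x in r[:3]:
            w=(pix2world(x["centre"][::-1],k,0.022)[:2]-v[:2])*1000
            print(n,round(x["conf"],2),"bottle bay",np.round([c*w[0]+q*w[1],-q*w[0]+c*w[1]]),x["mask"].sum())
E
python3 -c "
from h import *
t,s=ctrl.camera('top'),ctrl.camera('side')
print(angle(t,cv2.imread('pics/top0.png')),angle(s,cv2.imread('pics/side0.png')))
st()"
```

```text
(np.float64(55.0), np.float64(-0.1), 743) (np.float64(48.0), np.float64(0.01), 521)
bar deg (np.float64(42.0), np.float64(-0.12), 392) (np.float64(57.0), np.float64(-0.01), 196) bay [-139.7  -32.1] z 0.0071 [0.4 1.1 1.2] 5.25
top 0.62 bottle bay [-123.  192.] 286
top 0.61 bottle bay [-70.   3.] 524
side 0.6 bottle bay [-81.   3.] 399
side 0.57 bottle bay [-134.  208.] 291
```

Request:
{"op": "move_arm", "data": {
  "increments": [
    [0.69,0,0,0.08,0,0,0],
    [0.69,0,0,0.08,0,0,0],
    [0.69,0,0,0.04,0,0,0],
    [0.69,0,0,0,0,0,0]
  ]
}}

```text
time_s: 5.75
ee_pos: [0.4725, 0.0712, -0.0033]
eef_rot: [3.141, 0.001, -0.354]
force: [0.3, -0.8, 3.1]
grip_width: 0.0648
grip_force: 1.5
```

```bash
python3 -c "
from h import *
st()"
```

```text
bar deg (np.float64(27.0), np.float64(-0.06), 423) (np.float64(22.0), np.float64(-0.05), 151) bay [-139.8  -32.2] z -0.003 [-0.4 -1.   3.3] 5.85
top 0.87 bottle bay [-73.   0.] 498
side 0.74 bottle bay [-80.  -1.] 461
side 0.52 bottle bay [-132.  199.] 257
side 0.38 bottle bay [-121.  -66.] 1134
```

Request:
{"op": "move_arm", "data": {
  "increments": [
    [0.69,0,0,0.08,0,0,0],
    [0.69,0,0,0.08,0,0,0],
    [0.69,0,0,0.04,0,0,0],
    [0.69,0,0,0,0,0,0]
  ]
}}

```text
time_s: 6.35
ee_pos: [0.4728, 0.0711, -0.0123]
eef_rot: [3.141, -0.0, -0.354]
force: [-4.4, -3.6, 15.6]
grip_width: 0.0651
grip_force: 7.6
```

```bash
python3 -c "
from h import *
st()"
```

```text
bar deg (np.float64(20.0), np.float64(0.03), 422) (np.float64(1.0), np.float64(-0.05), 127) bay [-139.5  -32.3] z -0.0123 [-3.6 -3.9 14. ] 6.45
top 0.71 bottle bay [-124.  187.] 263
top 0.65 bottle bay [-72.   3.] 556
side 0.83 bottle bay [-77.   3.] 450
side 0.77 bottle bay [-133.  210.] 284
```

```bash
python3 - <<'E'
from h import *
s=ctrl.camera("side");t=ctrl.camera("top")
a=cv2.resize(t["color"][190:300,255:340],(425,550),interpolation=2)
b=cv2.resize(s["color"][180:270,310:420][:, :75],(375,450),interpolation=2)
b=cv2.resize(s["color"][185:265,300:400],(375,300),interpolation=2)
o=np.zeros((550,800,3),np.uint8);o[:,:425]=a;o[:300,425:]=b
cv2.imwrite("pics/e.png",cv2.convertScaleAbs(o,alpha=1.4))
E
```

```text
(no output)
```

View pics/e.png

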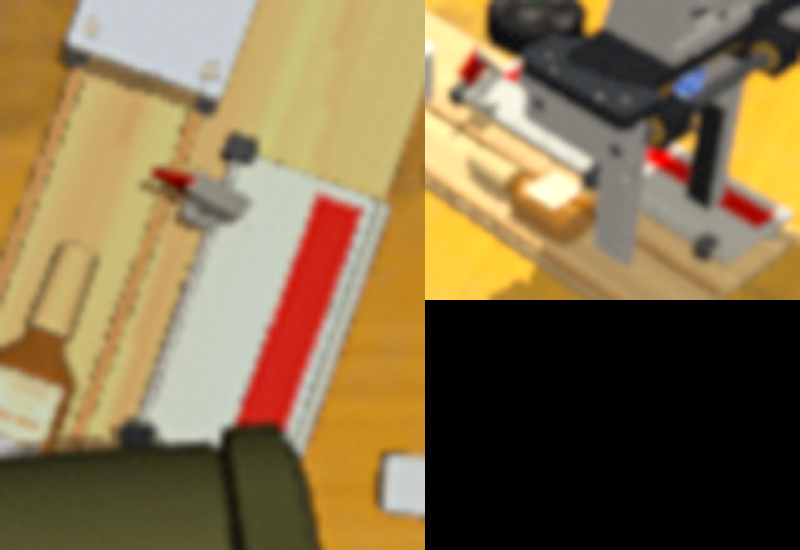

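The flap stands up at (172,178) and the bar looks nearly level. I'll convert the visible corners into angles.

```bash
python3 - <<'E'
from h import *
v=np.load("bay.npy");t=ctrl.camera("top");s=ctrl.camera("side")
T=lambda P:np.round((proj(bay2w(P,v),t)-[255,190])*5).astype(int).tolist()
S=lambda P:np.round((proj(bay2w(P,v),s)-[300,185])*3.75+[425,0]).astype(int).tolist()
for th in(.5,.6,.65,.7,.8,.87):
    c,q=np.cos(th),np.sin(th);f=lambda a,b,x:(x,-42+a*c-b*q,14+a*q+b*c)
    p=.8727-th
    print(th,"flap top",T([f(48,4,2),f(48,4,-2)]),"side",S([f(48,4,-2),f(48,24.5,-2)]),"bar far/edge top",T([(24,-42-58*np.cos(p),14+58*np.sin(p))]),"near edge side",S([(-181,-42-58*np.cos(p),14+58*np.sin(p))]))
print("L tips side, z=15.5",S([(-132,13,15.5),(-148,13,15.5)]), "z30",S([(-132,13,30),(-148,13,30)]))
E
```

```text
0.5 flap top [[118, 156], [114, 167]] side [[441, 102], [454, 70]] bar far/edge top [[391, 192]] near edge side [[795, 187]]
0.6 flap top [[126, 158], [122, 168]] side [[445, 94], [460, 63]] bar far/edge top [[393, 196]] near edge side [[795, 193]]
0.65 flap top [[130, 158], [127, 169]] side [[447, 91], [463, 60]] bar far/edge top [[394, 198]] near edge side [[795, 196]]
0.7 flap top [[135, 159], [131, 170]] side [[449, 87], [466, 56]] bar far/edge top [[395, 199]] near edge side [[795, 200]]
0.8 flap top [[145, 162], [141, 172]] side [[454, 80], [472, 50]] bar far/edge top [[394, 202]] near edge side [[794, 207]]
0.87 flap top [[153, 163], [149, 174]] side [[457, 76], [477, 47]] bar far/edge top [[393, 204]] near edge side [[793, 213]]
L tips side, z=15.5 [[590, 258], [613, 273]] z30 [[592, 238], [615, 253]]
```

Model comparison gives flap ≈ 0.86 rad, so it is fully open and at the stop. I'll ease the press slightly and push.

Request:
{"op": "move_arm", "data": {
  "increments": [
    [0.69,0,0,-0.02,0,0,0],
    [0.69,0.1,0,0,0,0,0],
    [0.69,0.16,0,0,0,0,0],
    [0.69,0.16,0,0,0,0,0],
    [0.69,0.16,0,0,0,0,0],
    [0.69,0.16,0,0,0,0,0],
    [0.69,0.16,0,0,0,0,0],
    [0.69,0.16,0,0,0,0,0],
    [0.69,0.16,0,0,0,0,0],
    [0.69,0.1,0,0,0,0,0],
    [0.69,0,0,0,0,0,0]
  ]
}}

```text
time_s: 7.85
ee_pos: [0.5345, 0.0486, -0.0118]
eef_rot: [-3.142, 0.001, -0.355]
force: [-2.6, 0.7, 8.5]
grip_width: 0.0645
grip_force: 4.1
```

```bash
python3 -c "
from h import *
st()"
```

```text
bar deg (np.float64(-6.0), np.float64(nan), 15) (np.float64(3.0), np.float64(-0.08), 228) bay [-73.8 -32.1] z -0.0118 [-2.2  0.3  6.7] 7.95
top 0.66 bottle bay [-126.  189.] 294
top 0.64 bottle bay [-52. 125.] 576
top 0.42 bottle bay [ 5. -6.] 96
side 0.81 bottle bay [-130.  207.] 303
side 0.7 bottle bay [-22.  -8.] 295
  return _methods._mean(a, axis=axis, dtype=dtype,
  ret = ret.dtype.type(ret / rcount)
```

Request:
{"op": "move_arm", "data": {
  "increments": [
    [0.69,0.1,0,0,0,0,0],
    [0.69,0.16,0,0,0,0,0],
    [0.69,0.16,0,0,0,0,0],
    [0.69,0.16,0,0,0,0,0],
    [0.69,0.16,0,0,0,0,0],
    [0.69,0.16,0,0,0,0,0],
    [0.69,0.16,0,0,0,0,0],
    [0.69,0.16,0,0,0,0,0],
    [0.69,0.14,0,0,0,0,0],
    [0.69,0.1,0,0,0,0,0],
    [0.69,0.06,0,0,0,0,0],
    [0.69,0,0,0,0,0,0]
  ]
}}

```text
time_s: 9.25
ee_pos: [0.6055, 0.0224, -0.0118]
eef_rot: [-3.142, 0.002, -0.354]
force: [-5.0, 1.5, 8.5]
grip_width: 0.0649
grip_force: 4.6
```

```bash
python3 -W ignore -c "
from h import *
st()"
```

```text
bar deg (np.float64(-6.0), np.float64(nan), 0) (np.float64(2.0), np.float64(-0.04), 304) bay [  1.8 -32.1] z -0.0118 [-4.9  0.4  7.7] 9.35
top 0.65 bottle bay [-123.  192.] 291
side 0.66 bottle bay [-138.  209.] 297
side 0.51 bottle bay [51. -2.] 141
```

Request:
{"op": "move_arm", "data": {
  "increments": [
    [0.69,-0.1,0,0,0,0,0],
    [0.69,-0.16,0,0,0,0,0],
    [0.69,-0.2,0,0,0,0,0],
    [0.69,-0.2,0,0,0,0,0],
    [0.69,-0.2,0,0,0,0,0],
    [0.69,-0.2,0,0,0,0,0],
    [0.69,-0.2,0,0,0,0,0],
    [0.69,-0.2,0,0,0,0,0],
    [0.69,-0.2,0,0,0,0,0],
    [0.69,-0.2,0,0,0,0,0],
    [0.69,-0.2,0,0,0,0,0],
    [0.69,-0.16,0,0,0,0,0],
    [0.69,-0.1,0,0,0,0,0],
    [0.69,0,0,0,0,0,0]
  ]
}}

```text
time_s: 10.85
ee_pos: [0.4959, 0.0628, -0.0119]
eef_rot: [3.142, 0.001, -0.354]
force: [-1.1, 1.1, 6.5]
grip_width: 0.0648
grip_force: 3.4
```

```bash
python3 -W ignore - <<'E'
from h import *
st()
s=ctrl.camera("side");t=ctrl.camera("top");v=np.load("bay.npy")
c,q=np.cos(v[2]),np.sin(v[2])
for k in(t,s):
  for r in ctrl.cut_out("ink_bottle",k)[:3]:
    u=np.argwhere(r["mask"])[:,::-1]
    P=np.array([(pix2world(a,k,0.008 if k is s else .03)[:2]-v[:2])*1000 for a in u]);X=c*P[:,0]+q*P[:,1];Y=-q*P[:,0]+c*P[:,1]
    print(np.round(np.percentile(X,[2,50,98])),np.round(np.percentile(Y,[2,98])))
a=cv2.resize(t["color"][180:290,255:340],(425,550),interpolation=2)
b=cv2.resize(s["color"][185:265,300:400],(375,300),interpolation=2)
o=np.zeros((550,800,3),np.uint8);o[:,:425]=a;o[:300,425:]=b
cv2.imwrite("pics/f.png",cv2.convertScaleAbs(o,alpha=1.4))
E
```

```text
bar deg (np.float64(22.0), np.float64(0.05), 297) (np.float64(2.0), np.float64(-0.1), 170) bay [-114.9  -32.1] z -0.0119 [-2.   0.9  8. ] 10.95
top 0.65 bottle bay [-123.  190.] 242
top 0.51 bottle bay [26.  2.] 245
side 0.68 bottle bay [31. -3.] 234
side 0.62 bottle bay [-132.  210.] 312
side 0.31 bottle bay [-72.  -4.] 4762
[-133. -121. -112.] [172. 223.]
[ 8. 22. 35.] [-17.  15.]
[-133. -121. -111.] [175. 226.]
[14. 42. 71.] [-37.   6.]
```

View pics/f.png

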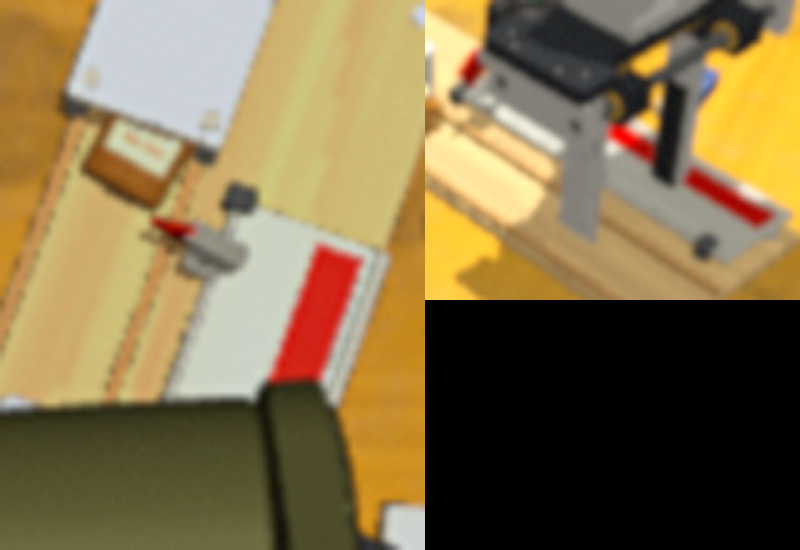

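The bottle's rear end is about 10 mm past the flap's plane and lying flat, with the flap still open and the fingers well back. Now I'll let the bar up gently.

Request:
{"op": "move_arm", "data": {
  "increments": [
    [0.69,0,0,-0.08,0,0,0],
    [0.69,0,0,-0.12,0,0,0],
    [0.69,0,0,-0.12,0,0,0],
    [0.69,0,0,-0.12,0,0,0],
    [0.69,0,0,-0.12,0,0,0],
    [0.69,0,0,-0.12,0,0,0],
    [0.69,0,0,-0.12,0,0,0],
    [0.69,0,0,-0.12,0,0,0],
    [0.69,0,0,-0.12,0,0,0],
    [0.69,0,0,-0.2,0,0,0],
    [0.69,0,0,-0.3,0,0,0],
    [0.69,0,0,-0.5,0,0,0],
    [0.69,0,0,-0.5,0,0,0],
    [0.69,0,0,-0.5,0,0,0],
    [0.69,-0.3,0,-0.5,0,0,0],
    [0.69,-0.5,0,-0.3,0,0,0],
    [0.69,-0.5,0,0,0,0,0],
    [0.69,-0.3,0,0,0,0,0],
    [0.69,0,0,0,0,0,0],
    [0.69,0,0,0,0,0,0]
  ]
}}

```text
time_s: 13.25
ee_pos: [0.4224, 0.09, 0.1806]
eef_rot: [-3.141, -0.001, -0.354]
force: [0.3, -0.0, -0.9]
grip_width: 0.0652
grip_force: 0.0
```

```bash
python3 -W ignore - <<'E'
from h import *
st()
s=ctrl.camera("side");t=ctrl.camera("top");v=np.load("bay.npy")
for k,n in((t,"top"),(s,"side")):
  o=cv2.imread(f"pics/{n}0.png").astype(int)
  # bar + flap region and neighbours vs. start picture
  for nm,P in (("flap",(0,-4,28)),("barfar",(10,-74,52)),("flaparm",(0,-20,38))):
    x,y=proj(bay2w([P],v),k)[0].astype(int);w=4
    print(n,nm,np.abs(o[y-w:y+w,x-w:x+w]-k["color"][y-w:y+w,x-w:x+w]).mean().round(1))
  for nm in("blue_jar","rubber_block","black_cap"):
    print(n,nm,[(np.round(r["centre"]),round(r["conf"],2)) for r in ctrl.cut_out(nm,k)[:2]])
E
```

```text
bar deg (np.float64(55.0), np.float64(-0.06), 679) (np.float64(47.0), np.float64(0.0), 519) bay [-193.1  -32.1] z 0.1802 [ 0.2 -0.7 -0. ] 13.35
top 0.81 bottle bay [-126.  192.] 270
top 0.69 bottle bay [30.  3.] 293
side 0.64 bottle bay [36.  3.] 215
side 0.54 bottle bay [-130.  209.] 258
top flap 12.5
top barfar 3.6
top flaparm 5.9
top blue_jar [(array([225., 200.]), 0.77)]
top rubber_block [(array([289., 347.]), 0.8)]
top black_cap [(array([223., 361.]), 0.93)]
side flap 12.9
side barfar 5.5
side flaparm 6.9
side blue_jar [(array([250., 274.]), 0.72)]
side rubber_block [(array([210., 370.]), 0.44)]
side black_cap [(array([192., 331.]), 0.61)]
```

The bar angles are back to their starting readings (55/47 now, 55/48 at the start), so the flap is shut. The jar, eraser and cap have not moved.

```bash
python3 -c "
from station import ctrl
print(ctrl.hand_in())"
```

```text
the job is handed in; nothing more can be done
None
```

The job is handed in, with no verdict returned: the amber bottle lies flat in the bay with its rear end about 10 mm past the flap, the bar is back up with the flap shut behind it, and the jar, eraser and cap are where they were.

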